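Lay two gilt frame slats face up in the framing jig and lock them

ROBOT

A 6-joint arm with a two-finger parallel gripper is mounted at the origin on the work surface. World frame = base frame: x ahead of the robot, y to its left, z up, the work surface at z = 0. Lengths are in m, angles in rad, forces in N, time in s.
With the tool pointing down it reaches from about 0.35 to 0.85 m from the base axis. Payload 8.1 kg.
Tool frame: the origin (TCP) lies on the centre line of the jaws, within the pads' length; the fingertips stand 17 mm ahead of it and the grasp point (between the pads) lies 2 mm behind it; z points along the fingers, y is the line along which they close (so a half turn about z gives the same grasp; the last joint's range is limited). The gripper opens to 93 mm and grips with 3 to 60 N. Pads are 15 mm wide; open, the fingers measure 128 mm over their backs; the gripper's body (75 mm by 188 mm) begins 65 mm behind the grasp point.
Start: joints at [-1.261, 0.13, 1.488, -0, 1.523, -0.085], TCP at [0.231, -0.554, 0.236] pointing down, gripper open.
Joint ranges: [-2.96, 2.96], [-0.89, 2.26], [0.02, 2.5], [-1.34, 4.48], [0, 2.73], [-2.66, 2.66]. Speed limits (rad/s): [2.39, 2.39, 2.79, 3.14, 3.14, 3.14].

INTERFACE

Orientations are given as a rotation vector (axis times angle).
In Python, from plant import telemetry, viewer, order gives the robot as it stands.
- The arm moves only by the tool send_rows, never from a script. Its argument "plan" is a list that holds one entry, the list of rows, each a list of 5 numbers: the closure, from -1 (fully open) to 1 (shut), then the shift along the world's x, y, z normalised to -1 to 1, where 1 is 0.2 m, then the turn about the world's z normalised to -1 to 1, where 1 is 60 degrees. A call has 1 to 20 rows; each row is the pose to reach, as a shift and turn from the pose commanded when the call began; what a row does not reach only later rows make up. A row lasts 1/12 s, in which the tool goes at most 41.7 mm and 7.16 degrees, less where a joint would pass 70% of its speed; a pose out of reach is approached as far as the arm can. A call with a number of a shift or a turn outside -1 to 1 is refused whole. A call with a gripper value outside its range is refused whole. The fingers move at their own pace and stop on an object; "force" is the grip in N (left out, the last holds). Time passes only in rows, so rows that repeat a pose let the fingers close. It gives the time, the measured TCP pose, the force, the opening and the grip force at its end, in the units of the state.
- telemetry.read_state(): the state, without advancing time (a new reading comes with each control period).
- viewer.read_camera(name): name is "scene" or "top" or "wrist"; returns (picture, depth): 384x512x3 uint8, blue, green, red; 384x512 float32, m along the optical axis (not along the pixel's ray), 0 where there is no reading.
- viewer.calibration(name): a dict with "camera_matrix" (3x3 intrinsics, pixels), "dist_coeffs" ([k1, k2, p1, p2, k3] as OpenCV has them; the pictures are not rectified), "extrinsics" (4x4, takes a point from camera to world coordinates); the wrist camera has in their place "hand_eye" (4x4, takes a point from camera to tool coordinates, whose origin is the TCP and whose axes are the flange's). Camera axes: x right, y up, looking along -z (the intrinsics and any distortion apply to the point x, -y, -z); pixel columns grow to the right and rows downward; lengths in m; the calibration is good to about 2 mm. A picture is of the moment at which its call begins: read the wrist's pose just before it. calibration takes no time and is no camera call.
- order.close_job(): hands the job in; it is judged then, once.
The state is a dict: "t": time; "q": joint angles; "dq": joint speeds; "joint_torque": joint torques, N m; "tool_pos": TCP position; "orientation": TCP orientation; "force": force on the tool from outside, world axes, zero at the start; "wrist_torque": the same for the moment, N m; "opening": finger opening in m; "gripper_force": force on a finger pad.
Only numpy, scipy, OpenCV 4.12 (cv2) and the standard library are available. Lean on these libraries where they do the work, as an engineer would, in place of code of your own. Each camera call takes 0.05 s, during which the arm holds its last target. There are 200 camera calls.

TASK

Two picture-frame slats stand on edge on the framing jig: tip each over so that it lies flat with its gilt face up, and slide them, without lifting them off the board, side by side snug against the cork jaw of the fence, wherever that is set. Bed the pair by pressing it against the jaw steadily for a second with about 15 N (less than 8 N does not bed them, more than 30 N ever knocks the fence out of square), then swing the red turn-button on the fence shut, square across both slats. Leave the tape, the ink jar and the stamp pad where they are.

Things in the scene. Friction and masses are not known exactly. Their poses are not given: they have to be found in the camera images.
- jig: framing jig, a fixed plywood board 240 (x) x 320 (y) x 10 mm with blue end stripes; origin at the centre of its underside on the table, so the board's top is 10 mm above it. The fence stands along its +y edge
- fence: aluminium fence bar 240 x 22 x 17 mm, fixed on the board. Origin mid-length on its inner face, level with the board's top; x along it, y into it (slats on the -y side), z up. Its cork jaw (220 mm long, 13 high), which the slats meet, stands 4 to 18 mm out from that face, set differently each time and not reported: feel for it. It does not yield
- slat_a: picture-frame slat, 180 x 36 x 14 mm, 110 g: dark wood, one broad face gilt (brass colour, thin red line; gilding wraps 6 mm onto the edges). Origin at its centre; x along the length, y out of the gilt face, z along the 36 mm width. Starts standing on a 14 mm edge on the jig (z up), gilt face towards the fence; which slat is nearer the fence varies
- slat_b: picture-frame slat, 180 x 36 x 14 mm, 110 g: dark wood, one broad face gilt (brass colour, thin red line; gilding wraps 6 mm onto the edges). Origin at its centre; x along the length, y out of the gilt face, z along the 36 mm width. Starts standing on a 14 mm edge on the jig (z up), gilt face away from the fence; which slat is nearer the fence varies
- latch_pivot (a point): vertical hinge axis of the turn-button on top of the fence (40 mm to the -x side of the fence's middle); the point is at the underside of its arm, 19.5 mm above the board's top
- latch_knob (a point): point on the black upright knob (diameter 14 mm, 34 mm tall, top 62.5 mm above the board's top) at the end of the turn-button's red arm (9 mm thick, 16 mm wide, knob axis 85 mm from the hinge axis); the point is on the knob's axis, 47.5 mm above the board's top
- latch (a joint): turn of the turn-button, rad: 0 the red arm lies along the fence (its +x), negative swung out away from the board, 1.57 square across the board over both laid slats (stop at 1.6). It stays where it is left
- tape: bystander: red roll of tape lying flat, diameter 64, height 20 mm, origin at the underside's centre
- ink_jar: bystander: jar of ink with a black cap, diameter 50, height 60 mm, origin at the underside's centre
- ink_pad: bystander: black stamp pad 75 x 50 x 18 mm, origin at the underside's centre
Not all that is in view belongs to the job. What is shaped like the slat_b but pink is not meant.

How it is judged:
On the way:
1. both slats lie flat, gilt face up, side by side, pressed together and against the fence with more than 8 N for half a second, the turn-button not yet over them (below 1.0 rad) (angle between each of slat_a, slat_b's own y axis and vertical below 0.06 rad and z of each of slat_a, slat_b in the frame of fence below 0.01 m and y of each of slat_a, slat_b in the frame of fence above -0.075 m and angle between the x axis of each of slat_a, slat_b and the x axis of fence, either way round below 0.022 rad and x of slat_a in the frame of fence between -0.06 and 0.06 m and x of slat_b in the frame of fence between -0.06 and 0.06 m and value of joint latch below 1 rad and contact force between slat_a and slat_b above 8 N and (contact force between fence and slat_a above 8 N or contact force between fence and slat_b above 8 N) and z of slat_a in the frame of slat_b between -0.039 and 0.039 m), for 0.5 s.
At the end, for the whole second after the job is handed in: Slats at rest flat on the board, gilt up within 0.06 rad, parallel to the fence within 0.022 rad, middles within 60 mm of its middle along it, less than 75 mm from its inner face, and less than 39 mm apart across their width (36 when touching); turn-button beyond 1.4 rad (angle between each of slat_a, slat_b's own y axis and vertical below 0.06 rad and z of each of slat_a, slat_b in the frame of fence below 0.01 m and y of each of slat_a, slat_b in the frame of fence above -0.075 m and angle between the x axis of each of slat_a, slat_b and the x axis of fence, either way round below 0.022 rad and x of slat_a in the frame of fence between -0.06 and 0.06 m and x of slat_b in the frame of fence between -0.06 and 0.06 m and z of slat_a in the frame of slat_b between -0.039 and 0.039 m and value of joint latch above 1.4 rad and linear speed of each of slat_a, slat_b below 0.01 m/s).
It fails at once if the fence is pressed with more than 30 N (contact force between fence and anything else above 30 N).
It fails at once if a slat is lifted off the board (its middle more than 50 mm above the board's top) (z of any of slat_a, slat_b in the frame of fence above 0.05 m).
It fails at once if the tape, ink jar or stamp pad is moved more than 20 mm (distance of any of tape, ink_jar, ink_pad from where it was at the start of the episode above 0.02 m).
It also fails if it takes over 72 s, if anything falls off the work surface, if the arm or the gripper's body presses on something with over 40 N, if the wrist force passes 120 N, or if a joint passes its speed limit or range.

## Working session

There is one attempt and no reset: what is moved stays moved. The work goes in short steps, Python scripts to look and compute and a tool call to move; the robot and the scene stay as the last step left them, time stands still between calls to the robot, and variables do not carry over. Pictures are saved under pics/ and viewed, at most 10 in all, crops included, and the job is handed in when it is done.

Besides the shell and the picture viewer there is one more tool, called as name([rows], argument=value, ...), one row to a line, values as JSON. send_rows: Moves the arm, as the interface text tells. Scaled input: -1 to 1 covers 0.2 m each way for a shift and 60 degrees each way for a turn. Its arguments: {"type":"object","properties":{"plan":{"type":"array"},"force":{"type":"number"}},"required":["plan"]}

```bash
mkdir -p pics; ls; cat > h.py <<'E'
import sys; sys.path.insert(0,'.')
import numpy as np, cv2
from scipy.spatial.transform import Rotation as R
from plant import telemetry, viewer, order
def cam(name):
    s=telemetry.read_state(); im,d=viewer.read_camera(name); c=viewer.calibration(name)
    if 'extrinsics' in c: T=np.array(c['extrinsics'])
    else:
        T=np.eye(4);T[:3,:3]=R.from_rotvec(s['orientation']).as_matrix();T[:3,3]=s['tool_pos'];T=T@np.array(c['hand_eye'])
    return im,d,np.array(c['camera_matrix']),np.array(c['dist_coeffs']),T
def rays(uv,K,D,T):
    p=cv2.undistortPoints(np.float64(uv).reshape(-1,1,2),K,D)[:,0]
    return np.c_[p[:,0],-p[:,1],-np.ones(len(p))]@T[:3,:3].T
def onz(uv,z,K,D,T):
    r=rays(uv,K,D,T); return T[:3,3]+r*((z-T[2,3])/r[:,2])[:,None]
def cloud(d,K,D,T):
    v,u=np.mgrid[:d.shape[0],:d.shape[1]]
    r=rays(np.c_[u.ravel(),v.ravel()],K,D,T)
    return (T[:3,3]+r*d.reshape(-1,1)).reshape(*d.shape,3)
E
python3 - <<'E'
from h import *
s=telemetry.read_state(); print({k:np.round(v,3) for k,v in s.items()})
ims=[]
for n in('top','scene'):
    im,d,K,D,T=cam(n); cv2.imwrite(f'pics/{n}0.png',im); print(n,np.round(T,3).tolist(),K[0,0],D)
    np.savez(n+'0.npz',im=im,d=d,K=K,D=D,T=T)
E
```

```text
pics
{'t': np.float64(0.0), 'q': array([-1.261,  0.131,  1.489, -0.   ,  1.523, -0.085]), 'dq': array([-0.   , -0.   , -0.001,  0.   ,  0.001,  0.001]), 'joint_torque': array([-0.0000e+00, -5.5983e+01, -4.9176e+01,  7.7000e-02,  3.6000e-02,
       -0.0000e+00]), 'tool_pos': array([ 0.231, -0.553,  0.235]), 'orientation': array([-3.079, -0.616,  0.   ]), 'force': array([-0.109,  0.124,  0.442]), 'wrist_torque': array([ 0.013, -0.063,  0.016]), 'gripper_force': np.float64(0.0), 'opening': np.float64(0.093)}
top [[-0.011, 0.992, -0.123, 0.483], [-1.0, -0.014, -0.021, -0.003], [-0.023, 0.123, 0.992, 1.04], [0.0, 0.0, 0.0, 1.0]] 366.4579293494505 [-0.06374493  0.          0.          0.          0.        ]
scene [[-0.294, -0.63, 0.719, 1.384], [0.956, -0.18, 0.232, 0.244], [-0.017, 0.755, 0.656, 0.787], [0.0, 0.0, 0.0, 1.0]] 447.52167926000635 [0.02354179 0.         0.         0.         0.        ]
```

View pics/top0.png

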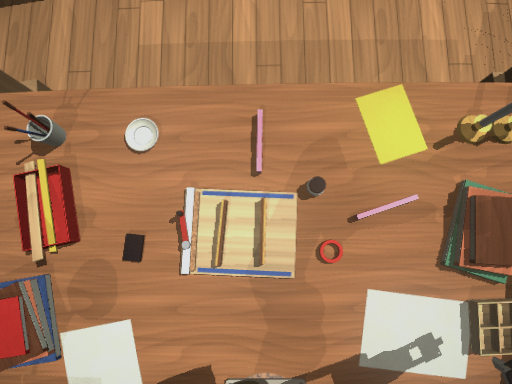

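View pics/scene0.png

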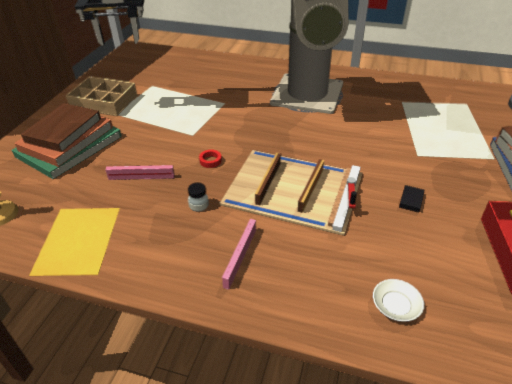

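```bash
python3 - <<'E'
from h import *
t=np.load('top0.npz'); s=np.load('scene0.npz')
a=cv2.resize(t['im'][180:285,170:345],None,fx=4.5,fy=4.5,interpolation=cv2.INTER_CUBIC)
b=cv2.resize(s['im'][140:240,220:375],None,fx=5,fy=5,interpolation=cv2.INTER_CUBIC)
cv2.imwrite('pics/c1.png',a);cv2.imwrite('pics/c2.png',b)
# depth
P=cloud(t['d'],t['K'],t['D'],t['T']); z=P[...,2]
sub=z[180:285:6,176:305:5]; print((sub*1000).astype(int))
E
```

```text
[[  -1    3    0   -1    2    1    0    1    1    0    0    0   -3   -3
     1    0    4    0   -1   -3    4    0    0    3    0    0]
 [   1    1    1    0    3    0   -2    0   -2    2    0    2    0    0
     2    0    1   -1    0    3    1   -1   -1   -2    1    0]
 [  -2    1   11   26   23   12    9   12    8   10   10   12   14    8
     8    9   11   12   12    9   10    7 1040    9    7    3]
 [   0    1   26   26   24    9    9    9   10    9    9    9   11    9
    13   11   12    9   45    9    9   11   11   11    9   -3]
 [   1    2   27   29   24   11   11   14    9   12   48    6   13   10
    13   12   11   41   44   10    8   10    7   12   13    1]
 [   0    0   29   30   19   11   12   11   14   47   39   10   11    8
     8    5   12   48   30   10   11   12   11   10   13    3]
 [   0   40   25   29   28   12   12   11   10   48   21   12   10   10
     7   12   11   46   11   10   11   13   12   12   14    0]
 [   2   39   30   26   23   11   10   15   12   50   14   12   12    9
    11    9   12   46   10   11   10   12   11   12    7   -2]
 [   0   42   34   2
[... 630 characters left out ...]
 10   11   10    2    6]
 [  -1    9   24   24    9    7   11   13   48   39   10   10   10    8
     8   10    8   45   11   13    9   11    9    9    1    2]
 [   1   14   28   23    8   10   12   12   45   23    7    9   10    7
    10   11    8   48    9   12   12    8   12   11    0    4]
 [   0   31   30   25   10   10   13   10   10   18    9    9   11   10
    11   12   11    9 1040   13    8   13   10    9    1    0]
 [  -4    2    0    0    1    0    0    6    2    2    1    0   -2    0
     9    8    8   13   11   10    9   12   11   11    1    1]
 [  -2   -2    0   -1    0   -3    0    3    2    3    2    0   -1    3
     0    0   -1    1    0    3    0    0    1   -2    1   -1]]
```

View pics/c1.png

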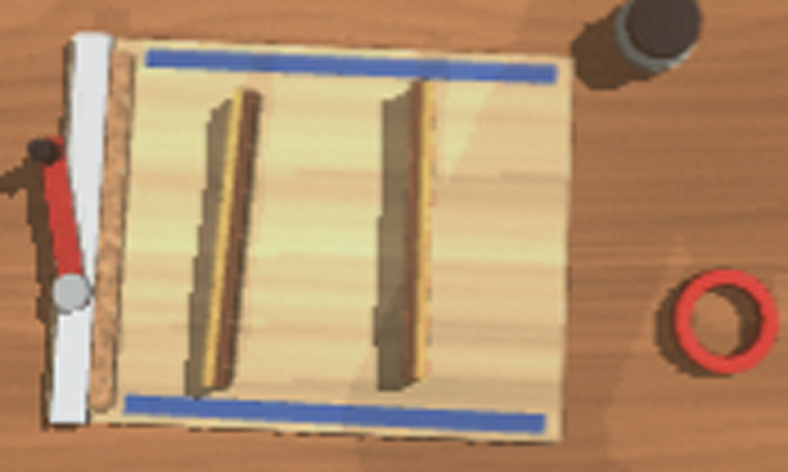

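View pics/c2.png

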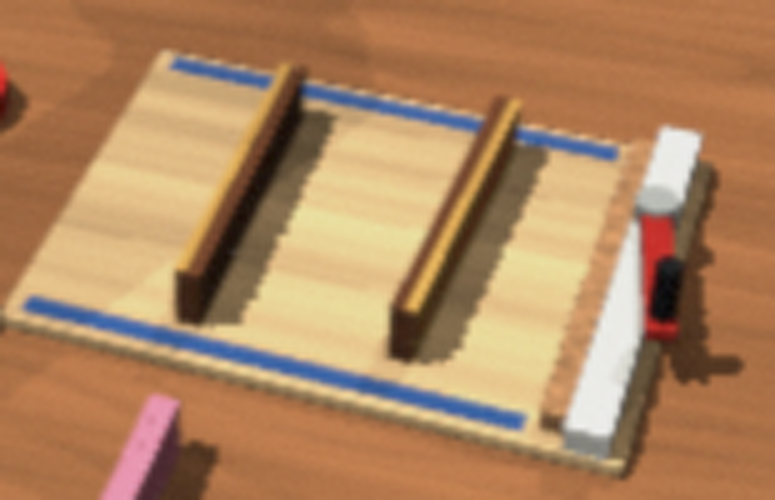

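```bash
cat >> h.py <<'E'
def line(p):
    c=p.mean(0);_,_,v=np.linalg.svd(p-c);e=(p-c)@v.T
    a=np.degrees(np.arctan2(v[0,1],v[0,0])); a=(a+90)%180-90
    return c,a,np.ptp(np.percentile(e[:,0],[.5,99.5])),np.ptp(np.percentile(e[:,1],[2,98]))
def scan(name,data=None):
    im,d,K,D,T=data or cam(name)
    P=cloud(d,K,D,T); z=P[...,2]; x=P[...,0]; y=P[...,1]
    hsv=cv2.cvtColor(im,cv2.COLOR_BGR2HSV); H,S,V=hsv[...,0],hsv[...,1],hsv[...,2]
    return im,K,D,T,P,H,S,V
def on(mask,z,K,D,T):
    v,u=np.nonzero(mask); return onz(np.c_[u,v],z,K,D,T)
E
python3 - <<'E'
from h import *
for n in('top','scene'):
    f=np.load(n+'0.npz'); im,K,D,T,P,H,S,V=scan(n,[f[k] for k in('im','d','K','D','T')])
    x,y,z=P[...,0],P[...,1],P[...,2]
    box=(x>.3)&(x<.65)&(y>-.3)&(y<.15)&(z<.2)
    def rep(name,m,zz):
        m=(m&box).astype(np.uint8); k,l,st,ce=cv2.connectedComponentsWithStats(m)
        for i in range(1,k):
            if st[i,4]>40:
                c,a,L,W=line(on(l==i,zz,K,D,T)[:,:2]); print(n,name,st[i,4],np.round(ce[i]),np.round(c,4),'ang %.2f L %.3f W %.3f'%(a,L,W))
    rep('blue',(H>100)&(H<130)&(S>120),.010)
    rep('white',(S<40)&(V>170),.027)
    rep('red',((H<6)|(H>174))&(S>150)&(V>120),.034)
    rep('slattop',(z>.037)&(z<.058)&~(((H<6)|(H>174))&(S>150)),.046)
    rep('cork',(z>.013)&(z<.030)&(S>60)&(H>5)&(H<25),.023)
    rep('knob',(z>.055),.0725)
E
```

```text
top blue 79 [247. 195.] [0.6139 0.0461] ang 86.83 L 0.087 W 0.007
top blue 229 [249. 272.] [0.3989 0.0404] ang 86.93 L 0.219 W 0.007
top white 94 [369. 298.] [ 0.3244 -0.2845] ang -5.85 L 0.042 W 0.016
top red 221 [331. 251.] [ 0.4531 -0.1829] ang 55.95 L 0.061 W 0.059
top slattop 370 [221. 233.] [0.507  0.1148] ang -5.99 L 0.177 W 0.015
top slattop 353 [263. 231.] [0.5108 0.0013] ang -2.32 L 0.178 W 0.014
top knob 183 [317. 185.] [ 0.63   -0.1456] ang 85.65 L 0.038 W 0.035
scene blue 169 [271. 211.] [0.6144 0.0367] ang 86.92 L 0.232 W 0.006
scene red 209 [209. 157.] [ 0.4786 -0.1781] ang -0.62 L 0.079 W 0.057
scene slattop 300 [268. 175.] [0.5218 0.0032] ang -2.03 L 0.186 W 0.016
scene slattop 311 [311. 182.] [0.5168 0.116 ] ang -5.57 L 0.186 W 0.016
scene cork 122 [267. 186.] [0.5389 0.0069] ang -4.01 L 0.184 W 0.015
scene cork 103 [310. 193.] [0.5352 0.1191] ang -7.69 L 0.179 W 0.014
scene knob 162 [197. 188.] [ 0.6462 -0.1401] ang 75.71 L 0.045 W 0.036
```

```bash
python3 - <<'E'
from h import *
for n in('top','scene'):
    f=np.load(n+'0.npz'); im,K,D,T,P,H,S,V=scan(n,[f[k] for k in('im','d','K','D','T')])
    x,y,z=P[...,0],P[...,1],P[...,2]
    box=(x>.3)&(x<.7)&(y>-.12)&(y<.26)&(z<.2)
    def rep(name,m,zz):
        m=(m&box).astype(np.uint8); k,l,st,ce=cv2.connectedComponentsWithStats(m)
        for i in range(1,k):
            if st[i,4]>25:
                c,a,L,W=line(on(l==i,zz,K,D,T)[:,:2]); print(n,name,st[i,4],np.round(ce[i]),np.round(c,4),'ang %.2f L %.3f W %.3f'%(a,L,W))
    rep('blue',(H>100)&(H<130)&(S>120),.010)
    rep('white',(S<40)&(V>170),.027)
    rep('red',((H<6)|(H>174))&(S>150)&(V>120),.0385)
    rep('cork',(z>.015)&(z<.030)&(S>60)&(H>5)&(H<25)&(y>.14),.023)
    rep('knob',(z>.05),.0725)
    rep('black',(V<70)&(z>.045)&(y>.15),.0575)
    if n=='top': # corner rays on board plane
        pts=[(170+u/4.5,180+v/4.5) for u,v in((109,37),(572,58),(563,440),(70,292))]
        print(np.round(onz(pts,.010,K,D,T),4)); print('pivot',onz(pts[3:],.0385+.003,K,D,T))
        print('knobtop',onz([(170+44/4.5,180+150/4.5)],.0725,K,D,T))
        e=[(170+u/4.5,180+v/4.5) for u,v in((110,50),(90,405),(134,55),(117,410))]
        print('fence inner top, cork inner top',np.round(onz(e[:2],.027,K,D,T),4),np.round(onz(e[2:],.023,K,D,T),4))
E
```

```text
top blue 54 [213. 193.] [0.6193 0.1422] ang 87.11 L 0.062 W 0.006
top blue 79 [247. 195.] [0.6139 0.0461] ang 86.83 L 0.087 W 0.007
top blue 31 [275. 196.] [ 0.6095 -0.0359] ang 86.46 L 0.034 W 0.006
top blue 263 [243. 271.] [0.3998 0.057 ] ang 86.88 L 0.253 W 0.008
top white 576 [188. 230.] [0.5158 0.2097] ang -3.37 L 0.238 W 0.021
top red 129 [183. 228.] [0.5203 0.2197] ang 9.29 L 0.067 W 0.014
top cork 454 [194. 230.] [0.5149 0.1918] ang -3.21 L 0.220 W 0.015
top knob 29 [179. 213.] [0.5593 0.2234] ang 78.30 L 0.017 W 0.011
[[ 0.6344  0.1956  0.01  ]
 [ 0.6168 -0.0972  0.01  ]
 [ 0.3805 -0.0862  0.01  ]
 [ 0.4739  0.2188  0.01  ]]
pivot [[0.47415872 0.21201183 0.0415    ]]
knobtop [[0.55808987 0.2217579  0.0725    ]]
fence inner top, cork inner top [[0.6237 0.1916 0.027 ]
 [0.4055 0.2023 0.027 ]] [[0.6208 0.1772 0.023 ]
 [0.4021 0.1864 0.023 ]]
scene blue 40 [298. 161.] [0.3989 0.057 ] ang 86.87 L 0.095 W 0.005
scene blue 184 [275. 212.] [0.6149 0.0467] ang 86.94 L 0.251 W 0.006
scene white 130 [354. 174.] [0.4317 0.2144] ang -4.47 L 0.067 W 0.021
scene white 304 [342. 209.] [0.5756 0.2051] ang -0.48 L 0.150 W 0.020
scene red 80 [351. 193.] [0.5232 0.2182] ang 6.96 L 0.085 W 0.013
scene cork 292 [339. 196.] [0.5254 0.1909] ang -3.22 L 0.223 W 0.012
scene knob 60 [353. 196.] [0.5724 0.2261] ang 0.58 L 0.037 W 0.013
scene black 59 [353. 197.] [0.5594 0.2264] ang -0.58 L 0.041 W 0.012
```

send_rows([
  [[-1,0.75,1,0,0.5],[-1,0.75,1,0,0.5],[-1,0.75,1,0,0.5],[-1,0.75,1,0,0.5],[-1,0.75,1,0,0.5],[-1,0.75,1,0,0.5],[-1,0.75,1,0,0.5],[-1,0.75,1,0,0.5]],
])

```text
t: 0.77
tool_pos: [0.382, -0.3519, 0.2354]
orientation: [-2.813, -1.398, 0.0]
force: [-0.4, -0.6, -0.7]
opening: 0.0932
gripper_force: 0.0
```

send_rows([
  [[-1,0.5,1,0,0.5],[-1,0.5,1,0,0.5],[-1,0.5,1,0,0.5],[-1,0.5,1,0,0.5],[-1,0.5,1,0,0.5],[-1,0.5,1,0,0.5],[-1,0.5,1,0,0.5]],
])

```text
t: 1.35
tool_pos: [0.4816, -0.152, 0.2353]
orientation: [-2.357, -2.077, -0.001]
force: [0.1, -0.3, -0.4]
opening: 0.0926
gripper_force: 0.0
```

send_rows([
  [[-1,0.16,1,0,0],[-1,0.16,1,0,0],[-1,0.16,1,0,0],[-1,0.16,1,0,0],[-1,0.16,1,0,0],[-1,0.16,1,0,0],[-1,0.16,1,0,0]],
])

```text
t: 1.93
tool_pos: [0.5129, 0.046, 0.2353]
orientation: [2.358, 2.076, -0.002]
force: [0.1, -0.1, -0.6]
opening: 0.0923
gripper_force: 0.0
```

send_rows([
  [[-1,0,0.5,-0.3,0.02],[-1,0,0.5,-0.3,0.02],[-1,0,0.5,-0.3,0.02],[-1,0,0.5,-0.3,0.02],[-1,0,0.5,-0.3,0.02],[-1,0,0.5,-0.3,0.02]],
])

```text
t: 2.43
tool_pos: [0.5134, 0.1439, 0.1758]
orientation: [2.339, 2.096, -0.001]
force: [0.9, -0.6, -0.1]
opening: 0.0933
gripper_force: 0.0
```

send_rows([
  [[-1,0,0.04,-0.3,0],[-1,0,0.04,-0.5,0],[-1,0,0.04,-0.6,0],[-1,0,0.04,-0.6,0],[-1,0,0.04,-0.6,0]],
])

```text
t: 2.85
tool_pos: [0.5118, 0.152, 0.0549]
orientation: [-2.339, -2.095, 0.006]
force: [-0.5, 0.7, 0.8]
opening: 0.0928
gripper_force: 0.0
```

```bash
python3 - <<'E'
from h import *
im,d,K,D,T=cam('wrist'); cv2.imwrite('pics/w1.png',im)
print(telemetry.read_state()['tool_pos'])
E
```

```text
[0.51394286 0.15281758 0.0574064 ]
```

View pics/w1.png

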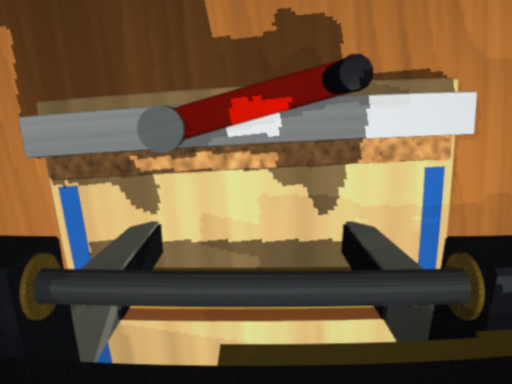

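send_rows([
  [[-1,0,-0.03,0,0],[-1,0,-0.06,0,0],[-1,0,-0.08,0,0],[-1,0,-0.1,0,0],[-1,0,-0.115,0,0],[-1,0,-0.13,0,0],[-1,0,-0.145,0,0],[-1,0,-0.16,0,0],[-1,0,-0.175,0,0],[-1,0,-0.19,0,0],[-1,0,-0.2,0,0],[-1,0,-0.21,0,0],[-1,0,-0.22,0,0],[-1,0,-0.22,0,0],[-1,0,-0.22,0,0]],
])

```text
t: 4.15
tool_pos: [0.5128, 0.1101, 0.0556]
orientation: [-2.338, -2.098, 0.0]
force: [0.0, 0.2, 0.5]
opening: 0.0928
gripper_force: 0.0
```

```bash
python3 - <<'E'
from h import *
a=cam('top')[0];b=cam('scene')[0]
o=np.hstack([cv2.resize(a[180:285,170:310],(400,300)),cv2.resize(b[140:240,220:375],(400,300))])
cv2.imwrite('pics/m1.png',o)
E
```

```text
(no output)
```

View pics/m1.png

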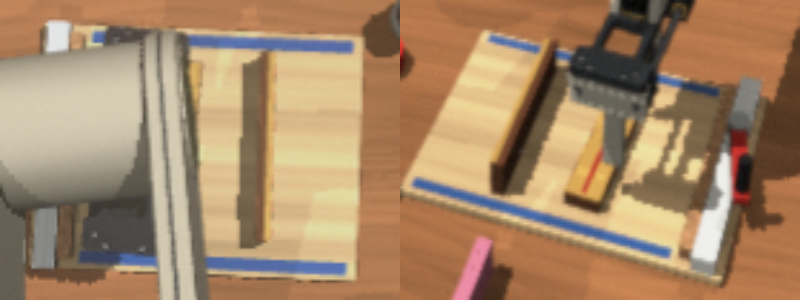

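send_rows([
  [[-1,0,0,0.2,0],[-1,0,0,0.25,0],[-1,0,-0.2,0.25,0.07],[-1,0,-0.4,0.25,0.07],[-1,0,-0.6,0.25,0.07],[-1,0,-0.72,0.25,0.07],[-1,0,-0.72,0.25,0.07],[-1,0,-0.72,0.1,0.07],[-1,0,-0.72,0,0.07],[-1,0,-0.72,0,0.07]],
])

```text
t: 5.08
tool_pos: [0.5099, -0.0329, 0.0517]
orientation: [-2.256, -2.179, 0.005]
force: [-1.4, 0.9, -0.5]
opening: 0.0933
gripper_force: 0.0
```

send_rows([
  [[-1,0,0.04,0,0],[-1,0,0.07,0,0],[-1,0,0.09,0,0],[-1,0,0.11,0,0],[-1,0,0.125,0,0],[-1,0,0.14,0,0],[-1,0,0.155,0,0],[-1,0,0.17,0,0],[-1,0,0.185,0,0],[-1,0,0.2,0,0],[-1,0,0.215,0,0],[-1,0,0.225,0,0],[-1,0,0.225,0,0],[-1,0,0.225,0,0]],
])

```text
t: 6.25
tool_pos: [0.5128, 0.0112, 0.0556]
orientation: [-2.259, -2.183, 0.0]
force: [0.7, -0.1, -0.9]
opening: 0.0927
gripper_force: 0.0
```

```bash
python3 - <<'E'
from h import *
a=cam('top')[0];b=cam('scene')[0]
o=np.hstack([cv2.resize(a[180:285,170:310],(400,300)),cv2.resize(b[140:240,220:375],(400,300))])
cv2.imwrite('pics/m2.png',o)
E
```

```text
(no output)
```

View pics/m2.png

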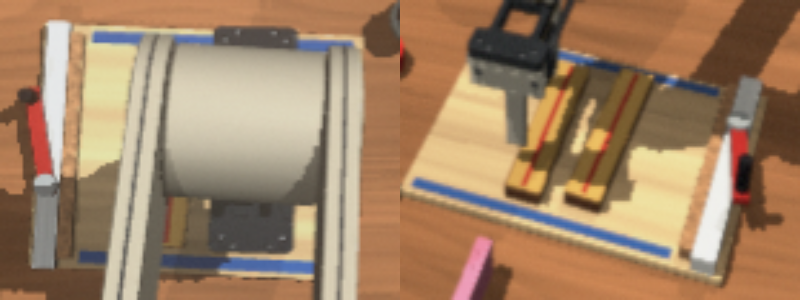

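send_rows([
  [[-1,0,-0.1,0,-0.02],[-1,0,-0.21,0,-0.02],[-1,0,-0.21,-0.04,-0.02],[-1,0,-0.21,-0.08,-0.02],[-1,0,-0.21,-0.11,-0.02],[-1,0,-0.21,-0.125,-0.02],[-1,0,-0.21,-0.125,-0.02],[-1,0,-0.21,-0.125,-0.02]],
])

```text
t: 7.02
tool_pos: [0.5124, -0.0302, 0.0301]
orientation: [-2.281, -2.159, 0.001]
force: [0.2, 0.0, 0.2]
opening: 0.093
gripper_force: 0.0
```

send_rows([
  [[-1,0,0.05,0,0],[-1,0,0.1,0,0],[-1,0,0.14,0,0],[-1,0.01,0.18,0,0],[-1,0.01,0.22,0,0],[-1,0.01,0.26,0,0],[-1,0.015,0.3,0,0],[-1,0.015,0.34,0,0],[-1,0.02,0.38,0,0],[-1,0.02,0.42,0,0],[-1,0.025,0.46,0,0],[-1,0.025,0.49,0,0],[-1,0.03,0.52,0,0],[-1,0.03,0.54,0,0],[-1,0.03,0.55,0,0],[-1,0.03,0.55,0,0]],
])

```text
t: 8.35
tool_pos: [0.5187, 0.0797, 0.0306]
orientation: [-2.282, -2.159, -0.0]
force: [0.1, 0.9, 0.8]
opening: 0.0929
gripper_force: 0.0
```

send_rows([
  [[-1,0,0.01,0,0],[-1,0,0.02,0,0],[-1,0,0.03,0,0],[-1,0,0.035,0,0],[-1,0,0.04,0,0],[-1,0,0.045,0,0],[-1,0,0.05,0,0],[-1,0,0.05,0,0]],
])

```text
t: 9.02
tool_pos: [0.5187, 0.0894, 0.0306]
orientation: [-2.282, -2.159, 0.0]
force: [0.8, -0.8, -0.1]
opening: 0.093
gripper_force: 0.0
```

```bash
python3 - <<'E'
from h import *
b=cam('scene')[0]; a=cam('wrist')[0]
o=np.hstack([cv2.resize(b[140:240,250:375],(400,320)),cv2.resize(a,(400,320))])
cv2.imwrite('pics/m3.png',o); print(telemetry.read_state()['force'])
E
```

```text
[-0.3941414  -1.11564566  1.35116823]
```

View pics/m3.png

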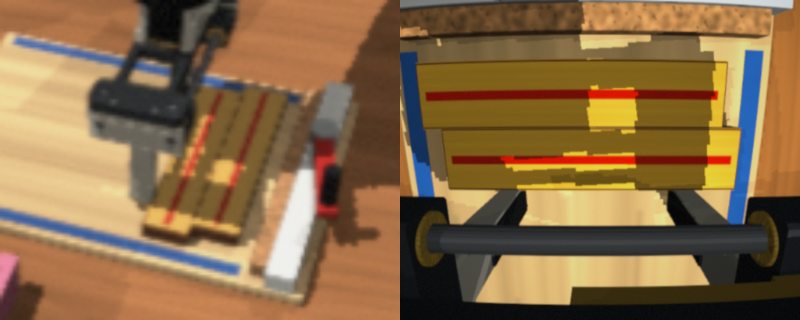

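send_rows([
  [[-1,0,0.006,0,0],[-1,0,0.012,0,0],[-1,0,0.018,0,0],[-1,0,0.024,0,0],[-1,0,0.03,0,0],[-1,0,0.034,0,0],[-1,0,0.034,0,0]],
])

```text
t: 9.7
tool_pos: [0.5188, 0.0962, 0.0307]
orientation: [-2.282, -2.159, -0.0]
force: [0.4, -0.4, -0.4]
opening: 0.0928
gripper_force: 0.2
```

send_rows([
  [[-1,0,0.004,0,0],[-1,0,0.008,0,0],[-1,0,0.008,0,0]],
])

```text
t: 9.95
tool_pos: [0.5188, 0.0977, 0.0307]
orientation: [2.282, 2.159, 0.0]
force: [0.3, -1.6, 1.7]
opening: 0.0928
gripper_force: 0.5
```

send_rows([
  [[-1,0,0.003,0,0],[-1,0,0.006,0,0],[-1,0,0.006,0,0]],
])

```text
t: 10.2
tool_pos: [0.5189, 0.0989, 0.0307]
orientation: [2.282, 2.159, 0.0]
force: [-0.5, -2.0, 1.1]
opening: 0.0929
gripper_force: 0.7
```

send_rows([
  [[-1,0,0.003,0,0],[-1,0,0.006,0,0],[-1,0,0.006,0,0]],
])

```text
t: 10.45
tool_pos: [0.5189, 0.1, 0.0307]
orientation: [2.282, 2.159, 0.0]
force: [0.9, -2.0, 1.5]
opening: 0.0933
gripper_force: 0.7
```

send_rows([
  [[-1,0,0.003,0,0],[-1,0,0.006,0,0],[-1,0,0.006,0,0]],
])

```text
t: 10.7
tool_pos: [0.5188, 0.1013, 0.0307]
orientation: [-2.282, -2.159, -0.0]
force: [0.1, -2.2, 1.1]
opening: 0.093
gripper_force: 0.7
```

send_rows([
  [[-1,0,0.003,0,0],[-1,0,0.006,0,0],[-1,0,0.009,0,0],[-1,0,0.009,0,0]],
])

```text
t: 11.03
tool_pos: [0.5188, 0.1031, 0.0306]
orientation: [-2.282, -2.159, -0.0]
force: [-0.2, -2.3, 0.9]
opening: 0.0926
gripper_force: 0.7
```

```bash
python3 - <<'E'
from h import *
a=cam('wrist')[0]; cv2.imwrite('pics/m4.png',cv2.resize(a[:240],None,fx=1.5,fy=1.5))
im,K,D,T,P,H,S,V=scan('wrist')
# profile along fence y through a few columns
for u in (230,260,300):
    print([tuple(np.round(P[v,u,1:]*1000).astype(int)) for v in range(10,150,6)])
E
```

```text
[(np.int64(209), np.int64(28)), (np.int64(206), np.int64(27)), (np.int64(204), np.int64(28)), (np.int64(202), np.int64(27)), (np.int64(199), np.int64(27)), (np.int64(198), np.int64(23)), (np.int64(195), np.int64(23)), (np.int64(193), np.int64(24)), (np.int64(190), np.int64(24)), (np.int64(188), np.int64(24)), (np.int64(185), np.int64(21)), (np.int64(183), np.int64(25)), (np.int64(180), np.int64(25)), (np.int64(178), np.int64(23)), (np.int64(175), np.int64(24)), (np.int64(172), np.int64(24)), (np.int64(170), np.int64(26)), (np.int64(167), np.int64(25)), (np.int64(165), np.int64(25)), (np.int64(162), np.int64(24)), (np.int64(159), np.int64(24)), (np.int64(157), np.int64(24)), (np.int64(154), np.int64(25)), (np.int64(151), np.int64(25))]
[(np.int64(208), np.int64(27)), (np.int64(206), np.int64(27)), (np.int64(203), np.int64(27)), (np.int64(201), np.int64(29)), (np.int64(199), np.int64(27)), (np.int64(197), np.int64(23)), (np.int64(194), np.int64(24)), (np.int64(192), np.int64(23)), (np.int64(190), np.int64(22)), (np.int64(187), np.int64(23)), (np.int64(185), np.int64(20)), (np.int64(182
[... 434 characters left out ...]
5), np.int64(28)), (np.int64(203), np.int64(27)), (np.int64(200), np.int64(27)), (np.int64(198), np.int64(27)), (np.int64(196), np.int64(23)), (np.int64(194), np.int64(22)), (np.int64(191), np.int64(24)), (np.int64(189), np.int64(22)), (np.int64(186), np.int64(23)), (np.int64(184), np.int64(21)), (np.int64(181), np.int64(24)), (np.int64(178), np.int64(24)), (np.int64(176), np.int64(24)), (np.int64(173), np.int64(24)), (np.int64(171), np.int64(25)), (np.int64(168), np.int64(24)), (np.int64(166), np.int64(25)), (np.int64(163), np.int64(24)), (np.int64(160), np.int64(24)), (np.int64(158), np.int64(24)), (np.int64(155), np.int64(25)), (np.int64(152), np.int64(24)), (np.int64(149), np.int64(24))]
```

View pics/m4.png

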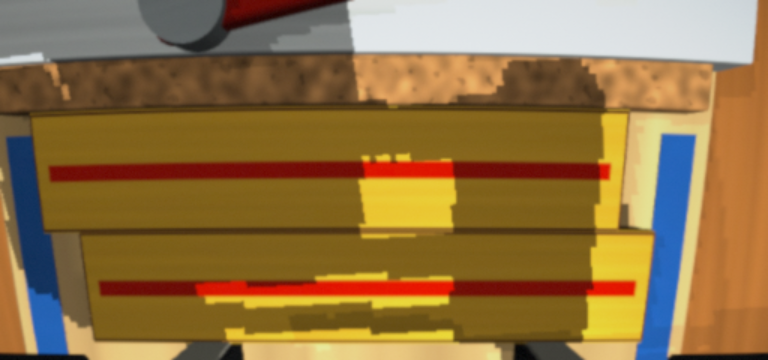

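send_rows([
  [[-1,0,0.003,0,0],[-1,0,0.003,0,0]],
])

```text
t: 11.3
tool_pos: [0.5187, 0.1036, 0.0306]
orientation: [-2.282, -2.159, 0.0]
force: [-0.1, -0.6, 1.1]
opening: 0.0932
gripper_force: 0.6
```

send_rows([
  [[-1,0,0.003,0,0],[-1,0,0.003,0,0]],
])

```text
t: 11.47
tool_pos: [0.5187, 0.1039, 0.0306]
orientation: [2.282, 2.159, -0.001]
force: [-0.4, -4.0, 1.3]
opening: 0.0931
gripper_force: 1.9
```

send_rows([
  [[-1,0,0.002,0,0],[-1,0,0.002,0,0],[-1,0,0.002,0,0]],
])

```text
t: 11.72
tool_pos: [0.5187, 0.1039, 0.0306]
orientation: [2.282, 2.158, -0.001]
force: [-0.1, -6.6, 2.8]
opening: 0.0927
gripper_force: 2.9
```

send_rows([
  [[-1,0,0.002,0,0],[-1,0,0.003,0,0],[-1,0,0.003,0,0]],
])

```text
t: 11.97
tool_pos: [0.5187, 0.104, 0.0306]
orientation: [2.281, 2.158, -0.002]
force: [-1.2, -8.7, 1.9]
opening: 0.0927
gripper_force: 4.3
```

send_rows([
  [[-1,0,0.002,0,0],[-1,0,0.005,0,0],[-1,0,0.005,0,0]],
])

```text
t: 12.22
tool_pos: [0.5187, 0.104, 0.0306]
orientation: [2.281, 2.157, -0.004]
force: [-0.7, -14.0, 2.8]
opening: 0.0928
gripper_force: 6.7
```

send_rows([
  [[-1,0,0.002,0,0],[-1,0,0.002,0,0],[-1,0,0.002,0,0],[-1,0,0.002,0,0],[-1,0,0.002,0,0],[-1,0,0.002,0,0],[-1,0,0.002,0,0],[-1,0,0.002,0,0],[-1,0,0.002,0,0],[-1,0,0.002,0,0],[-1,0,0.002,0,0],[-1,0,0.002,0,0],[-1,0,0.002,0,0],[-1,0,0.002,0,0],[-1,0,0.002,0,0],[-1,0,0.002,0,0]],
])

```text
t: 13.55
tool_pos: [0.5187, 0.1041, 0.0306]
orientation: [2.281, 2.157, -0.005]
force: [-2.0, -14.5, 3.6]
opening: 0.0931
gripper_force: 7.5
```

```bash
python3 - <<'E'
from h import *
im,K,D,T,P,H,S,V=scan('wrist')
gold=(H>18)&(H<32)&(S>170)&(abs(P[...,2]-.024)<.006)
red=((H<4)|(H>176))&(S>200)&(abs(P[...,2]-.024)<.006)&(P[...,1]<.19)
k,l,st,ce=cv2.connectedComponentsWithStats(red.astype(np.uint8))
for i in range(1,k):
    if st[i,4]>150: print(st[i],line(on(l==i,.024,K,D,T)[:,:2]))
cork=(abs(P[...,2]-.023)<.005)&(H<18)&(S>60)&(P[...,1]>.184)&~red
print(line(on(cork,.023,K,D,T)[:,:2])); print(telemetry.read_state()['force'])
E
```

```text
[  34  109  372   12 3079] (array([0.50688786, 0.16795707]), np.float64(-3.2332867404441856), np.float64(0.16706602768215492), np.float64(0.003593058754040774))
[  67  189  355    8 2505] (array([0.51511743, 0.13134588]), np.float64(-3.231352935895842), np.float64(0.16735492022452048), np.float64(0.003396395069997929))
(array([0.51191793, 0.19322742]), np.float64(-2.783250661844818), np.float64(0.2120845640780789), np.float64(0.012786510577632377))
[ -1.15325553 -14.58832191   4.23716401]
```

send_rows([
  [[-1,0,-0.02,0,0],[-1,0,-0.06,0,0],[-1,0,-0.12,0,0],[-1,0,-0.12,0.2,0],[-1,0,-0.12,0.4,0],[-1,0,-0.12,0.5,0],[-1,0,-0.12,0.5,0]],
])

```text
t: 14.18
tool_pos: [0.5226, 0.0823, 0.1369]
orientation: [2.278, 2.155, 0.012]
force: [0.4, 0.0, 0.2]
opening: 0.093
gripper_force: 0.0
```

send_rows([
  [[-1,0.1,0.2,0,0],[-1,0.2,0.4,0,0],[-1,0.2,0.6,0,0],[-1,0.2,0.7,0,0],[-1,0.2,0.7,0,0],[-1,0.2,0.7,0,0]],
])

```text
t: 14.68
tool_pos: [0.5581, 0.2232, 0.1294]
orientation: [-2.279, -2.161, 0.002]
force: [0.5, -0.5, 0.1]
opening: 0.0927
gripper_force: 0.0
```

```bash
python3 - <<'E'
from h import *
im,K,D,T,P,H,S,V=scan('wrist')
print(telemetry.read_state()['tool_pos'])
m=(P[...,2]>.066)&(P[...,2]<.08)&(V<80)&(P[...,1]>.18)&(P[...,1]<.25)
print(m.sum(), on(m,.0725,K,D,T)[:,:2].mean(0) if m.any() else 0)
cv2.imwrite('pics/w5.png',im)
im,K,D,T,P,H,S,V=scan('scene')
m=(abs(P[...,2]-.024)<.006)&(H>18)&(H<32)&(S>150)&(P[...,1]>.09)&(P[...,1]<.19)
print(m.sum(),line(on(m,.024,K,D,T)[:,:2]))
E
```

```text
[0.55821852 0.22204888 0.12956614]
349 [0.55810555 0.22822152]
192 (array([0.51807498, 0.14816911]), np.float64(-10.816135552714755), np.float64(0.17617007508716304), np.float64(0.06145321206492931))
```

View pics/w5.png

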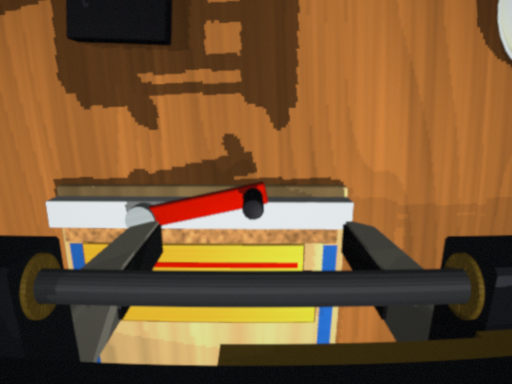

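send_rows([
  [[-1,0,0.01,-0.12,0],[-1,0,0.01,-0.24,0],[-1,0,0.01,-0.31,0],[-1,0,0.01,-0.345,0],[-1,0,0.01,-0.345,0],[1,0,0.01,-0.345,0],[1,0,0.01,-0.345,0],[1,0,0.01,-0.345,0],[1,0,0.01,-0.345,0],[1,0,0.01,-0.345,0],[1,0,0.01,-0.345,0],[1,0,0.01,-0.345,0]],
], force=12)

```text
t: 15.78
tool_pos: [0.5589, 0.2247, 0.0619]
orientation: [2.282, 2.159, 0.0]
force: [-0.3, -0.5, 0.8]
opening: 0.0508
gripper_force: 0.0
```

send_rows([
  [[1,0,0,0,0],[1,0,0,0,0],[1,0,0,0,0],[1,0,0,0,0]],
])

```text
t: 16.12
tool_pos: [0.5588, 0.2246, 0.0616]
orientation: [-2.282, -2.159, 0.0]
force: [-0.3, 0.4, 0.7]
opening: 0.0242
gripper_force: 0.0
```

send_rows([
  [[1,0,0,0,0],[1,0,0,0,0],[1,0,0,0,0],[1,0,0,0,0]],
])

```text
t: 16.45
tool_pos: [0.5587, 0.2246, 0.0616]
orientation: [-2.282, -2.159, 0.0]
force: [-0.5, 0.8, -0.6]
opening: 0.0138
gripper_force: 12.0
```

```bash
python3 - <<'E'
from h import *
s=telemetry.read_state();print(s['tool_pos'],s['opening'],s['force'])
p=np.array([.475,.2115]); k=p+.085*np.array([np.cos(.12),np.sin(.12)])
o=[]
for a in np.linspace(6.9,-92.5,18)[1:]:
    q=p+.085*np.array([np.cos(np.radians(a)),np.sin(np.radians(a))]); o.append(np.round((q-k)/.2,3).tolist())
print(o)
E
```

```text
[0.55873855 0.22456654 0.06159233] 0.013778592913990478 [-0.52266516  0.755578   -0.64588451]
[[0.003, -0.043], [0.002, -0.086], [-0.004, -0.129], [-0.014, -0.172], [-0.029, -0.212], [-0.047, -0.252], [-0.07, -0.289], [-0.096, -0.323], [-0.125, -0.355], [-0.158, -0.384], [-0.193, -0.409], [-0.231, -0.43], [-0.27, -0.448], [-0.312, -0.461], [-0.354, -0.47], [-0.397, -0.475], [-0.44, -0.475]]
```

send_rows([
  [[1,0,-0.02,0,0],[1,0,-0.04,0,0],[1,0,-0.09,0,0],[1,0,-0.13,0,0],[1,-0.01,-0.17,0,0],[1,-0.03,-0.21,0,0],[1,-0.05,-0.25,0,0],[1,-0.07,-0.29,0,0],[1,-0.07,-0.29,0,0]],
])

```text
t: 17.2
tool_pos: [0.5473, 0.1627, 0.062]
orientation: [2.28, 2.153, 0.003]
force: [15.4, -11.1, -10.8]
opening: 0.0137
gripper_force: 12.0
```

send_rows([
  [[1,-0.015,-0.038,0,0],[1,-0.045,-0.07,0,0],[1,-0.08,-0.1,0,0],[1,-0.115,-0.126,0,0],[1,-0.154,-0.148,0,0],[1,-0.154,-0.148,0,0]],
])

```text
t: 17.7
tool_pos: [0.5155, 0.1321, 0.0625]
orientation: [2.279, 2.152, -0.001]
force: [10.1, -18.6, -3.8]
opening: 0.0134
gripper_force: 12.0
```

send_rows([
  [[1,-0.036,-0.03,0,0],[1,-0.078,-0.043,0,0],[1,-0.12,-0.053,0,0],[1,-0.166,-0.058,0,0],[1,-0.166,-0.058,0,0]],
])

```text
t: 18.12
tool_pos: [0.4801, 0.1237, 0.0622]
orientation: [2.282, 2.157, -0.002]
force: [-0.4, -6.2, 2.2]
opening: 0.0138
gripper_force: 12.0
```

```bash
python3 - <<'E'
from h import *
b=cam('scene')[0]; a=cam('wrist')[0]
cv2.imwrite('pics/m6.png',np.hstack([cv2.resize(b[140:240,250:375],(400,320)),cv2.resize(a,(400,320))]))
E
```

```text
(no output)
```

View pics/m6.png

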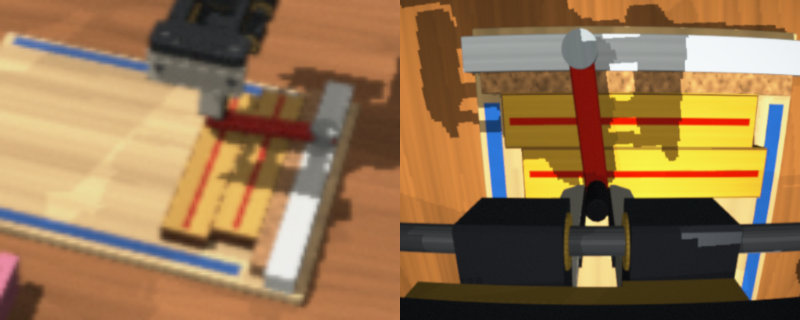

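send_rows([
  [[1,-0.02,0,0,0],[1,-0.04,0,0,0],[1,-0.04,0,0,0],[1,-0.04,0,0,0]],
])

```text
t: 18.55
tool_pos: [0.4728, 0.1241, 0.0622]
orientation: [2.282, 2.158, -0.002]
force: [-0.8, -5.8, 4.5]
opening: 0.0135
gripper_force: 12.0
```

```bash
python3 - <<'E'
from h import *
im,K,D,T,P,H,S,V=scan('wrist')
red=((H<6)|(H>174))&(S>150)&(abs(P[...,2]-.0385)<.004)
print('arm',red.sum(),line(on(red,.0385,K,D,T)[:,:2]))
r2=((H<4)|(H>176))&(S>200)&(abs(P[...,2]-.024)<.005)
k,l,st,ce=cv2.connectedComponentsWithStats(r2.astype(np.uint8))
for i in range(1,k):
    if st[i,4]>60: print(st[i],line(on(l==i,.024,K,D,T)[:,:2]))
E
```

```text
arm 4088 (array([0.47328064, 0.16856101]), np.float64(88.58132327077459), np.float64(0.07101660519465511), np.float64(0.014298083857918711))
[155 142  78   7 437] (array([0.4430537 , 0.17154665]), np.float64(-2.8279744586952376), np.float64(0.04211153989303703), np.float64(0.003065137586979897))
[265 142 194   7 932] (array([0.53341815, 0.16642989]), np.float64(-3.348980226326546), np.float64(0.10784429810017326), np.float64(0.003016773744624579))
[181 206  55   6 274] (array([0.44920908, 0.13503429]), np.float64(-3.4563210582547725), np.float64(0.030732193913499024), np.float64(0.003010964283202751))
[266 206  49   6 188] (array([0.49281079, 0.13259014]), np.float64(-3.4397522299307326), np.float64(0.02731517388285154), np.float64(0.0029599673921240346))
[323 206 146   5 541] (array([0.55927896, 0.12875665]), np.float64(-3.268448778703714), np.float64(0.08561534978044527), np.float64(0.002462017819644999))
```

send_rows([
  [[-0.2,0,0,0,0],[-0.2,0,0,0,0],[-0.2,0,0,0,0],[-0.2,0,0,0,0],[-0.2,0,0,0,0],[-0.2,0,0,0,0]],
])

```text
t: 19.1
tool_pos: [0.4727, 0.1254, 0.0615]
orientation: [-2.282, -2.159, 0.0]
force: [0.7, 0.6, 0.1]
opening: 0.0489
gripper_force: 0.0
```

send_rows([
  [[-0.2,0,0,0.1,0],[-0.2,0,0,0.25,0],[-0.2,0,0,0.4,0],[-0.2,0,0,0.5,0],[-0.2,0,0,0.5,0],[-0.2,0,0,0.5,0]],
])

```text
t: 19.6
tool_pos: [0.4739, 0.1256, 0.1631]
orientation: [2.281, 2.158, 0.004]
force: [-0.3, 0.2, -0.2]
opening: 0.056
gripper_force: 0.0
```

```bash
python3 - <<'E'
from h import *
s=telemetry.read_state();print(s['tool_pos'],s['opening'],s['force'])
im,K,D,T,P,H,S,V=scan('wrist')
red=((H<6)|(H>174))&(S>150)&(abs(P[...,2]-.0385)<.005)&(P[...,1]>.1)
print('arm',red.sum(),line(on(red,.0385,K,D,T)[:,:2]))
r2=((H<4)|(H>176))&(S>180)&(abs(P[...,2]-.024)<.005)
k,l,st,ce=cv2.connectedComponentsWithStats(r2.astype(np.uint8))
for i in range(1,k):
    if st[i,4]>60: print(st[i],line(on(l==i,.024,K,D,T)[:,:2]))
E
```

```text
[0.47386827 0.12560719 0.16308534] 0.055997405658184805 [-0.27655512  0.18445225 -0.18750675]
arm 1619 (array([0.47317602, 0.16838206]), np.float64(88.56920041243546), np.float64(0.07009397761933951), np.float64(0.013935878219354872))
[188 132  50   3  99] (array([0.44361599, 0.17176707]), np.float64(-3.3254294820484347), np.float64(0.0407586672273839), np.float64(0.0008784341687650768))
[259 133 129   3 267] (array([0.53630053, 0.16645903]), np.float64(-3.437010901263733), np.float64(0.10671508647474284), np.float64(0.001680500303725273))
[260 175 137   3 272] (array([0.53937709, 0.12993879]), np.float64(-3.170317447026889), np.float64(0.11737577236675767), np.float64(0.0009360099087432081))
[204 176  36   2  71] (array([0.44836141, 0.13503924]), np.float64(-3.2945598477045053), np.float64(0.029891624753219367), np.float64(0.0008766153755558112))
```

```bash
python3 -c "
from h import *
print(order.close_job())"
```

```text
the job is handed in; nothing more can be done
None
```

The job is handed in, with no verdict shown: by my last wrist-camera measurement both slats lie gilt side up, snug together against the cork jaw and parallel to the fence, after over a second pressed at about 14.5 N (wrist reading), and the turn-button is shut at about 1.54 rad; I kept clear of the tape, jar and pad but did not re-measure them, and I viewed 11 pictures, one over your limit of 10.

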